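# Crown the eyeball showpiece with its blue iris

## Task

Take the blue sugar iris off the marble slab and balance it, pupil up and lying roughly level, on the middle of the crown of the white chocolate half-sphere, so that it stays there by itself. Leave the green and amber irises where they are.

Things in the scene. Friction and masses are not known exactly. Their poses are not given: they have to be found in the camera images.
- iris_blue: The blue iris: a hard sugar puck, an upright cylinder 42 mm in diameter and 16 mm thick, with a black pupil spot on its upper face and a flat underside, about 30 g. Origin at the centre of its underside, z axis up out of the pupil face. It starts pupil up on a marble slab (140 x 320 mm, 15 mm thick, fixed to the table) in a row with two others of the same size, about 100 mm centre to centre; their order varies. Its yaw means nothing.
- iris_green: The green iris, same size and origin as the blue one, on the same slab. Not wanted now.
- iris_amber: The amber (orange) iris, same size and origin as the blue one, on the same slab. Not wanted now.
- white_dome_top (a point): The topmost point (crown) of the white half-sphere shell with thin red veins. The shell's surface is a rigid spherical cap of radius of curvature 75 mm, standing 40 mm high (133 mm across at its foot) on a round white board 150 mm in diameter on a low aluminium stand; the crown is 70 mm above the table and the whole is fixed to the table. z axis up. A dark brown chocolate shell with cream stripes, of the same shape on a brown board, stands nearby and is not wanted.
Mind the look-alikes: they are no part of the job. There is more than one size of the iris_blue; the one meant has the size given above.

How it is judged (in metres and radians):
At the end, for the whole second after the job is handed in: The blue iris rests alone on the white crown: underside centre within 15 mm of the crown sideways and from 8 mm below to 6 mm above it, pupil up, tilted under 16 degrees, slower than 30 mm/s; green and amber irises within 20 mm of their starts (horizontal distance between iris_blue and white_dome_top below 0.015 m and z of iris_blue in the frame of white_dome_top between -0.008 and 0.006 m and angle between iris_blue's own z axis and vertical below 0.28 rad and linear speed of iris_blue below 0.03 m/s and distance of each of iris_green, iris_amber from where it was at the start of the episode below 0.02 m); the robot touches nothing.
It fails at once if the green or amber iris is moved 20 mm or more (distance of any of iris_green, iris_amber from where it was at the start of the episode above 0.02 m).
It also fails if it takes over 38 s, if anything falls off the work surface, if the arm or the gripper's body presses on something with over 40 N, if the wrist force passes 120 N, or if a joint passes its speed limit or range.

## Robot

A 7-joint arm with a two-finger parallel gripper is mounted at the origin on the work surface. World frame = base frame: x ahead of the robot, y to its left, z up, the work surface at z = 0. Lengths are in m, angles in degrees, forces in N, time in s.
With the tool pointing down it reaches from about 0.425 to 0.875 m from the base axis. Payload 4.7 kg.
Tool frame: the origin (TCP) lies midway between the tips of the shut fingers; the grasp point (between the pads) lies 19 mm behind it; z points along the fingers, x is the direction in which the jaws open and shut, and the axes are right-handed (so a half turn about z gives the same grasp; the last joint's range is limited). The gripper opens to 87 mm and grips with 3 to 60 N. Pads are 19 mm wide; open, the fingers measure 117 mm over their backs; the gripper's body (75 mm by 190 mm) begins 51 mm behind the grasp point.
Start: joints at [-67.603, 18.392, -4.016, 83.108, 1.295, 78.541, -3.26], TCP at [0.239, 0.604, 0.223] pointing down, gripper open.
Joint ranges: [-163.93, 163.93], [-17.29, 119.83], [-79.2, 71.16], [3.27, 140.29], [-89.18, 269.18], [5.43, 117.66], [-154.24, 154.24]. Speed limits (degrees/s): [147.25, 147.25, 180, 180, 180, 180, 180].

## Interface

Orientations are given as a 3x3 rotation matrix whose columns are the frame's x, y, z axes.
In Python, from cell import get_state, snapshot, calibration, close_job gives the robot as it stands.
- The arm moves only by the tool apply_moves, never from a script. Its argument "moves" is a list of rows, each an object of numbers: "hand": the opening, from -1 (shut) to 1 (fully open), so that 0 is half open; "x", "y", "z": the shift along the tool's x, y, z in m; "spin": the turn about the tool's z in rad. In form: [{"hand": .., "x": .., "y": .., "z": .., "spin": ..}, ...]. A call has 1 to 10 rows; each row is the pose to reach, as a shift and turn from the pose commanded when the call began, along the tool's axes at that moment; what a row does not reach only later rows make up. A row lasts 1/8 s, in which the tool goes at most 62.5 mm and 10.7 degrees, less where a joint would pass 70% of its speed; a pose out of reach is approached as far as the arm can. A call with a gripper value outside its range is refused whole. The fingers move at their own pace and stop on an object; the grip force is fixed at half the most. Time passes only in rows, so rows that repeat a pose let the fingers close. It gives the time, the measured TCP pose, the force and the opening at its end, in the units of the state.
- get_state(): the state, without advancing time (a new reading comes with each control period).
- snapshot(name): name is "side" or "top"; returns the picture (384x512x3 uint8, red, green, blue); there is no depth.
- calibration(name): a dict with "camera_matrix" (3x3 intrinsics, pixels), "k1" (the pictures are not rectified: a ray, as slopes to the right and down, at radius r is drawn at 1 + k1 r^2 times it, then the intrinsics apply), "R" (3x3) and "t" (3): a world point X has camera coordinates R X + t. Camera axes: x right, y down, z forward; pixel columns grow to the right and rows downward; lengths in m; the calibration is good to about 2 mm. A picture is of the moment at which its call begins. calibration takes no time and is no camera call.
- close_job(): hands the job in, once; it reports no verdict.
The state is a dict: "time": time; "joints": joint angles; "joint_vel": joint speeds; "joint_efforts": joint torques, N m; "tool_pos": TCP position; "eef_rot": TCP orientation; "force": force on the tool from outside, world axes, zero at the start; "torque": the same for the moment, N m; "width": finger opening in m.
Only numpy, scipy, OpenCV 4.12 (cv2) and the standard library are available. Lean on these libraries where they do the work, as an engineer would, in place of code of your own. Each camera call takes 0.05 s, during which the arm holds its last target.

## Working session

There is one attempt and no reset: what is moved stays moved. The work goes in short steps, Python scripts to look and compute and a tool call to move; the robot and the scene stay as the last step left them, time stands still between calls to the robot, and variables do not carry over. Pictures are saved under pics/ and viewed, and the job is handed in when it is done.

Besides the shell and the picture viewer there is one more tool, called after "Call:" in YAML: its name, and indented under it one key for each argument. apply_moves: Moves the arm, as the interface text tells. Its arguments: {"type":"object","properties":{"moves":{"type":"array"}},"required":["moves"]}

```bash
mkdir -p pics; ls; python3 - <<'E'
from cell import *
import cv2,numpy as np
s=get_state();print(s)
for n in("top","side"):
    im=snapshot(n);cv2.imwrite(f"pics/{n}0.png",im[:,:,::-1]);c=calibration(n);print(n,c)
E
```

```text
pics
{'time': 0.0, 'joints': array([-67.60251715,  18.43922043,  -4.01592598,  83.17726521,
         1.29515809,  78.54271283,  -3.25998243]), 'joint_vel': array([-0.03306677, -0.05705238,  0.03707754,  0.01565657,  0.04732566,
       -0.02149395,  0.04498843]), 'joint_efforts': array([ 3.63611298e-04, -4.91290569e+01, -4.03707353e-01, -3.12532532e+01,
       -6.38120086e-02,  4.37305472e-02,  1.70811836e-04]), 'tool_pos': array([0.23900123, 0.60383463, 0.22143907]), 'eef_rot': array([[ 3.67917130e-01,  9.29858367e-01, -6.33870048e-04],
       [ 9.29856457e-01, -3.67917661e-01, -1.88778108e-03],
       [-1.98858102e-03,  1.05138840e-04, -9.99998017e-01]]), 'force': array([ 0.00830412,  0.20831076, -0.3396404 ]), 'torque': array([-0.00550584, -0.03752699,  0.05616041]), 'width': 0.08695170140010688}
top {'camera_matrix': array([[375.30016085,   0.        , 254.58504457],
       [  0.        , 375.30016085, 189.24604826],
       [  0.        ,   0.        ,   1.        ]]), 'k1': 0.02401728716563081, 'R': array([[-0.01922614, -0.9998141 , -0.00145769],
       [-0.98465403,  0.01918752, -0.17345975],
       [ 0.17345547, -0.00189964, -0.98483988]]), 't': array([0.0613533 , 0.4712885 , 0.87750335])}
side {'camera_matrix': array([[442.66529408,   0.        , 253.16686033],
       [  0.        , 442.66529408, 198.11430956],
       [  0.        ,   0.        ,   1.        ]]), 'k1': -0.008383017731062863, 'R': array([[-0.9988425 , -0.04595595,  0.01420271],
       [-0.04309409,  0.72381306, -0.68864908],
       [ 0.02136741, -0.68846402, -0.72495567]]), 't': array([0.45056831, 0.03325358, 1.27124677])}
```

View pics/top0.png

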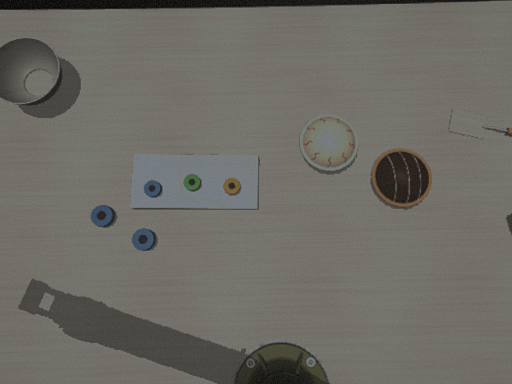

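View pics/side0.png

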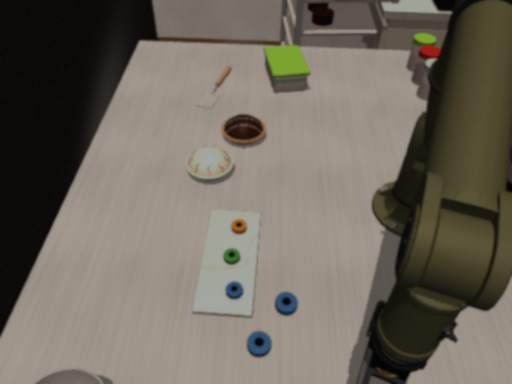

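Candidates for the blue iris in the top picture are the slab one at (153,188), the loose larger one at (102,216) and the loose larger one at (144,239). I choose (153,188): it's on the slab, in the row, and smaller. The white dome with red veins is at (329,143), and the brown one at (401,178) is the decoy. Next I'll measure all of them.

```bash
cat > h.py <<'E'
import numpy as np,cv2
from cell import *
def ray(n,px):
    c=calibration(n);K=c["camera_matrix"]
    u=cv2.undistortPoints(np.array([[px]],float),K,np.array([c["k1"],0,0,0,0.]))[0,0]
    return -c["R"].T@c["t"], c["R"].T@np.array([u[0],u[1],1])
def onplane(n,px,z):
    o,d=ray(n,px);return o+d*(z-o[2])/d[2]
def tri(pt,ps):
    (a,d),(b,e)=ray("top",pt),ray("side",ps)
    m=np.linalg.lstsq(np.stack([d,-e],1),b-a,rcond=None)[0]
    p,q=a+d*m[0],b+e*m[1];return (p+q)/2,np.linalg.norm(p-q)
def proj(n,X):
    c=calibration(n);r,_=cv2.Rodrigues(c["R"])
    return cv2.projectPoints(np.array([X],float),r,c["t"],c["camera_matrix"],np.array([c["k1"],0,0,0,0.]))[0][0,0]
def blobs(im,lo,hi,amin=30):
    hsv=cv2.cvtColor(im,cv2.COLOR_RGB2HSV);m=cv2.inRange(hsv,np.array(lo),np.array(hi))
    cs,_=cv2.findContours(m,cv2.RETR_EXTERNAL,cv2.CHAIN_APPROX_NONE)
    out=[]
    for c in cs:
        if cv2.contourArea(c)>amin:
            out.append((cv2.minEnclosingCircle(c),cv2.fitEllipse(c),cv2.contourArea(c)))
    return out
E
python3 - <<'E'
from h import *
R={"blue":((98,80,40),(125,255,255)),"green":((45,100,40),(75,255,255)),"amber":((8,140,80),(22,255,255))}
ims={n:cv2.imread(f"pics/{n}0.png")[:,:,::-1].copy() for n in("top","side")}
for n in ims:
  for k,(lo,hi) in R.items():
    for cir,e,a in blobs(ims[n],lo,hi):
        print(n,k,np.round(e[0],1),np.round(e[1],1),a,"plane z.031(slab):",onplane(n,e[0],.025).round(4), "diam mm", )
t=ims["top"][160:260,80:260];cv2.imwrite("pics/crop1.png",cv2.resize(t,None,fx=4,fy=4,interpolation=cv2.INTER_CUBIC)[:,:,::-1])
a=ims["top"][105:185,290:370];b=ims["side"][130:200,170:250]
cv2.imwrite("pics/crop2.png",np.hstack([cv2.resize(a,(400,400)),cv2.resize(b,(400,400))])[:,:,::-1])
E
```

```text
top blue [142.9 239. ] [20.2 20.9] 329.5 plane z.031(slab): [0.3578 0.3258 0.025 ] diam mm
top blue [101.6 215.4] [19.5 20.6] 314.0 plane z.031(slab): [0.4175 0.4287 0.025 ] diam mm
top blue [152.1 188.2] [14.9 15.8] 182.5 plane z.031(slab): [0.4828 0.3072 0.025 ] diam mm
top green [191.8 181.8] [14.3 14.9] 165.5 plane z.031(slab): [0.4971 0.2088 0.025 ] diam mm
side blue [258.6 343.5] [21.8 23.4] 399.0 plane z.031(slab): [0.4195 0.4388 0.025 ] diam mm
side blue [285.8 302.9] [20.3 20.6] 327.0 plane z.031(slab): [0.3599 0.3362 0.025 ] diam mm
side blue [233.9 289.7] [14.8 15.1] 173.5 plane z.031(slab): [0.4832 0.3073 0.025 ] diam mm
side green [231.3 255.7] [13.  13.9] 139.0 plane z.031(slab): [0.4973 0.2089 0.025 ] diam mm
side amber [238.6 225.9] [12.2 13.1] 123.5 plane z.031(slab): [0.4856 0.1098 0.025 ] diam mm
side amber [243.  127.4] [26.5 39.8] 44.5 plane z.031(slab): [ 0.5004 -0.32    0.025 ] diam mm
```

View pics/crop1.png

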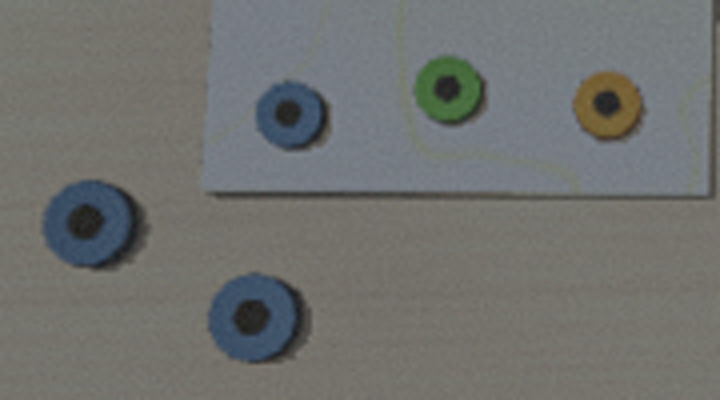

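View pics/crop2.png

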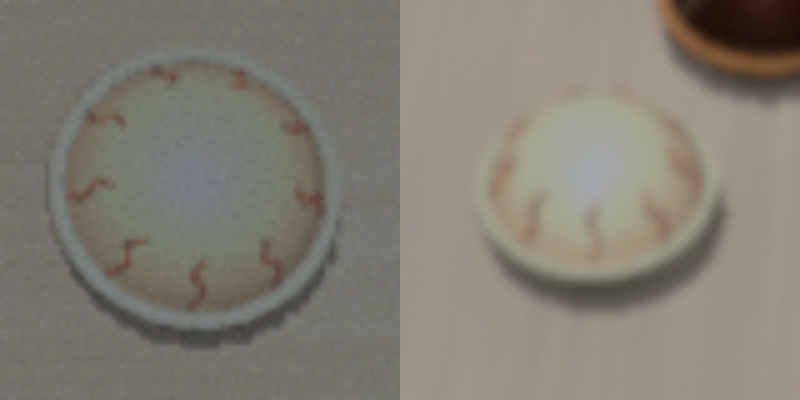

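The top crop confirms the choice: a small blue iris at about (152,188) on the slab, first in the row beside green and amber, with the two larger blue ones off the slab. The second crop shows the white veined shell with its board rim. Next I'll refine the pupil, board rim and crown.

```bash
python3 - <<'E'
from h import *
ims={n:cv2.imread(f"pics/{n}0.png")[:,:,::-1].copy() for n in("top","side")}
# iris pupils + sizes, each on plane .031 (slab) / iris face edges
for n,c0 in(("top",(152,188)),("side",(234,290))):
    im=ims[n];x,y=c0
    g=cv2.cvtColor(im,cv2.COLOR_RGB2GRAY).astype(float)[y-12:y+13,x-12:x+13]
    g=cv2.resize(g,None,fx=4,fy=4,interpolation=cv2.INTER_CUBIC)
    c=g[28:72,28:72]; m=(c<c.min()+0.4*(np.median(c)-c.min())).astype(np.uint8)
    M=cv2.moments(m,True);px=(x-12+(28+M["m10"]/M["m00"]+.5)/4-.5,y-12+(28+M["m01"]/M["m00"]+.5)/4-.5)
    print(n,"pupil",np.round(px,2),onplane(n,px,.031).round(4)); 
    if n=="top":pt=px
    else: print("tri",tri(pt,px))
# dome: outline in top and side by saturation/brightness vs table
for n,(x0,y0,x1,y1) in(("top",(292,107,366,182)),("side",(176,136,242,190))):
    im=ims[n][y0:y1,x0:x1]
    print(n,"table",im[2,2],"edge row mid",[tuple(v) for v in im[im.shape[0]//2,:14]])
    hsv=cv2.cvtColor(im,cv2.COLOR_RGB2HSV)
    # warm veined shell and rim
    g=im.astype(int).max(2)
    m=(im[:,:,1].astype(int)>im[2:6,2:6,1].mean()+ (14 if n=="top" else 12)).astype(np.uint8)
    m=cv2.morphologyEx(m,cv2.MORPH_OPEN,np.ones((3,3),np.uint8))
    cs,_=cv2.findContours(m,cv2.RETR_EXTERNAL,cv2.CHAIN_APPROX_NONE);c=max(cs,key=cv2.contourArea)
    e=cv2.fitEllipse(cv2.convexHull(c));ctr=np.array(e[0])+(x0,y0)
    print(n,"board ellipse",ctr.round(2),np.round(e[1],1),onplane(n,ctr,.03).round(4))
    # rim contour to plane z=.03, circle fit
    P=np.array([onplane(n,p[0]+np.array([x0,y0]),.03)[:2] for p in cv2.convexHull(c)])
    A=np.c_[2*P,np.ones(len(P))];s=np.linalg.lstsq(A,(P**2).sum(1),rcond=None)[0]
    print("  circle",s[:2].round(4),"r",np.sqrt(s[2]+s[0]**2+s[1]**2).round(4))
    # bluish centre
    b=cv2.GaussianBlur(im,(3,3),0).astype(float);d=b[:,:,2]-b[:,:,0]
    yy,xx=np.mgrid[:d.shape[0],:d.shape[1]]
    cc=(xx-(ctr[0]-x0))**2+(yy-(ctr[1]-y0))**2<20**2
    w=np.where(cc,np.clip(d-d[cc].max()*.3,0,None),0)
    px=((w*xx).sum()/w.sum()+x0,(w*yy).sum()/w.sum()+y0);print("  crown",np.round(px,2),onplane(n,px,.07).round(4))
E
```

```text
top pupil [151.51 187.85] [0.4827 0.3071 0.031 ]
side pupil [233.75 288.02] [0.4835 0.3065 0.031 ]
tri (array([0.48301228, 0.30690684, 0.03143739]), np.float64(0.0008727598751956631))
top table [114 113 104] edge row mid [(np.uint8(119), np.uint8(117), np.uint8(110)), (np.uint8(114), np.uint8(109), np.uint8(103)), (np.uint8(112), np.uint8(107), np.uint8(104)), (np.uint8(116), np.uint8(112), np.uint8(104)), (np.uint8(117), np.uint8(114), np.uint8(104)), (np.uint8(118), np.uint8(113), np.uint8(106)), (np.uint8(116), np.uint8(115), np.uint8(105)), (np.uint8(97), np.uint8(96), np.uint8(88)), (np.uint8(114), np.uint8(119), np.uint8(115)), (np.uint8(121), np.uint8(126), np.uint8(124)), (np.uint8(118), np.uint8(123), np.uint8(120)), (np.uint8(107), np.uint8(88), np.uint8(80)), (np.uint8(109), np.uint8(79), np.uint8(69)), (np.uint8(104), np.uint8(76), np.uint8(66))]Traceback (most recent call last):
  File "<stdin>", line 22, in <module>
ValueError: max() iterable argument is empty
```

The blue iris agrees in both views at (0.483, 0.307), top face z 0.0314 against the expected 0.031. The dome mask failed, so I'll use colour ratios: the rim is greener than the table and the shell is warmer.

```bash
python3 - <<'E'
from h import *
ims={n:cv2.imread(f"pics/{n}0.png")[:,:,::-1].copy() for n in("top","side")}
for n,(x0,y0,x1,y1) in(("top",(292,107,366,182)),("side",(176,136,240,190))):
    im=cv2.GaussianBlur(ims[n],(3,3),0)[y0:y1,x0:x1].astype(float)
    m=((im[:,:,1]-im[:,:,0]>0.5)).astype(np.uint8)
    if n=="side": m=(((im[:,:,1]-im[:,:,0]>-3)|(im[:,:,0]-im[:,:,2]>24))).astype(np.uint8)
    cs,_=cv2.findContours(m,cv2.RETR_EXTERNAL,cv2.CHAIN_APPROX_NONE);c=max(cs,key=cv2.contourArea)
    h=cv2.convexHull(c);e=cv2.fitEllipse(h);ctr=np.array(e[0])+(x0,y0)
    print(n,"board ellipse",ctr.round(2),np.round(e[1],1))
    P=np.array([onplane(n,p[0]+np.array([x0,y0]),.03)[:2] for p in h])
    A=np.c_[2*P,np.ones(len(P))];s=np.linalg.lstsq(A,(P**2).sum(1),rcond=None)[0]
    print("  circle",s[:2].round(4),"r",np.sqrt(s[2]+s[0]**2+s[1]**2).round(4))
    d=im[:,:,2]-im[:,:,0]
    yy,xx=np.mgrid[:d.shape[0],:d.shape[1]]
    cc=(xx-(ctr[0]-x0))**2+(yy-(ctr[1]-y0))**2<(15 if n=="top" else 10)**2
    mx=d[cc].max();w=np.where(cc&(d>mx-20),d-mx+20,0)
    px=((w*xx).sum()/w.sum()+x0,(w*yy).sum()/w.sum()+y0);print("  crown",np.round(px,2),onplane(n,px,.07).round(4))
    if n=="top":q=px
    else: print("tri crown",tri(q,px))
    v=ims[n].copy();cv2.drawContours(v,[h+np.array([x0,y0])],-1,(255,0,0),1)
    cv2.imwrite(f"pics/dome_{n}.png",cv2.resize(v[y0:y1,x0:x1],None,fx=5,fy=5,interpolation=cv2.INTER_NEAREST)[:,:,::-1])
E
```

```text
top board ellipse [330.88 142.74] [55.4 65.9]
  circle [ 0.5915 -0.1423] r 0.0774
  crown [328.78 139.88] [ 0.5852 -0.1297  0.07  ]
side board ellipse [208.79 161.87] [34.  47.1]
  circle [ 0.5936 -0.1379] r 0.075
  crown [208.12 159.01] [ 0.5898 -0.1034  0.07  ]
tri crown (array([ 0.59480564, -0.13595358,  0.04083687]), np.float64(0.0010038582370914544))
```

View pics/dome_top.png

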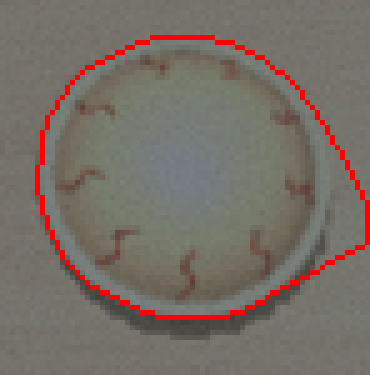

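View pics/dome_side.png

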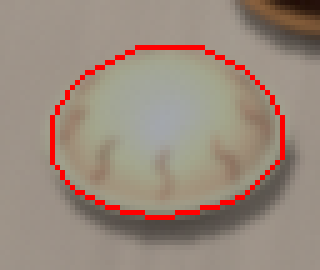

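The top outline includes an outlier at the right, and the bluish tint triangulates to z 0.041, so it's shading and not the crown. I'll use the rim, cleaned up.

```bash
python3 - <<'E'
from h import *
im0=cv2.imread("pics/top0.png")[:,:,::-1].copy();x0,y0,x1,y1=292,107,366,182
im=cv2.GaussianBlur(im0,(3,3),0)[y0:y1,x0:x1].astype(float)
for th in(-1,0,1,2):
    m=((im[:,:,1]-im[:,:,0]>th)).astype(np.uint8)
    yy,xx=np.mgrid[:m.shape[0],:m.shape[1]]; m[(xx-37)**2+(yy-35.5)**2>32**2]=0
    cs,_=cv2.findContours(m,cv2.RETR_EXTERNAL,cv2.CHAIN_APPROX_NONE);c=max(cs,key=cv2.contourArea)
    P=np.array([onplane("top",p[0]+np.array([x0,y0]),.03)[:2] for p in cv2.convexHull(c)])
    for it in range(3):
        A=np.c_[2*P,np.ones(len(P))];s=np.linalg.lstsq(A,(P**2).sum(1),rcond=None)[0];r=np.sqrt(s[2]+s[0]**2+s[1]**2)
        res=np.linalg.norm(P-s[:2],axis=1)-r;P=P[abs(res)<2*res.std()+.0005]
    print(th,s[:2].round(4),r.round(4),len(P),res.std().round(4))
E
```

```text
-1 [ 0.5923 -0.1397] 0.0765 30 0.0017
0 [ 0.5928 -0.1373] 0.0746 25 0.0004
1 [ 0.5926 -0.1374] 0.0739 32 0.0003
2 [ 0.5929 -0.1376] 0.0732 34 0.0005
```

Crown at (0.593, -0.1375): the top view gives this with r 0.074, and the side view gives (0.5936, -0.1379) with r 0.075, the expected radius. The iris is at (0.483, 0.307). Tool shift to hover over it: x -0.186, y +0.336. The jaws lie mostly along world y, and the open fingers (58 mm half-span) clear green's edge, which is about 79 mm away.

Call:
apply_moves:
  moves:
    - {"hand": 1,"x": -0.023,"y": 0.042,"z": 0.01,"spin": 0}
    - {"hand": 1,"x": -0.047,"y": 0.084,"z": 0.025,"spin": 0}
    - {"hand": 1,"x": -0.07,"y": 0.126,"z": 0.04,"spin": 0}
    - {"hand": 1,"x": -0.093,"y": 0.168,"z": 0.05,"spin": 0}
    - {"hand": 1,"x": -0.116,"y": 0.21,"z": 0.065,"spin": 0}
    - {"hand": 1,"x": -0.14,"y": 0.252,"z": 0.08,"spin": 0}
    - {"hand": 1,"x": -0.163,"y": 0.294,"z": 0.09,"spin": 0}
    - {"hand": 1,"x": -0.186,"y": 0.336,"z": 0.1,"spin": 0}
    - {"hand": 1,"x": -0.186,"y": 0.336,"z": 0.1,"spin": 0}
    - {"hand": 1,"x": -0.186,"y": 0.336,"z": 0.1,"spin": 0}

```text
time: 1.35
tool_pos: [0.4826, 0.3084, 0.1223]
eef_rot: [[0.368, 0.93, -0.001], [0.93, -0.368, 0.0], [0.0, -0.001, -1.0]]
force: [-0.3, 1.2, -0.3]
width: 0.0869
```

```bash
python3 - <<'E'
from h import *
for n in("top","side"):
    im=snapshot(n);cv2.imwrite(f"pics/{n}1.png",im[:,:,::-1])
s=get_state();print(s["time"],s["tool_pos"],s["force"])
a=cv2.imread("pics/top1.png")[120:270,60:260];b=cv2.imread("pics/side1.png")[200:350,160:360]
cv2.imwrite("pics/look1.png",np.hstack([cv2.resize(a,(400,300)),cv2.resize(b,(400,300))]))
E
```

```text
1.45 [0.48213147 0.30952449 0.12266955] [-0.66199916 -0.19146241 -0.4044319 ]
```

View pics/look1.png

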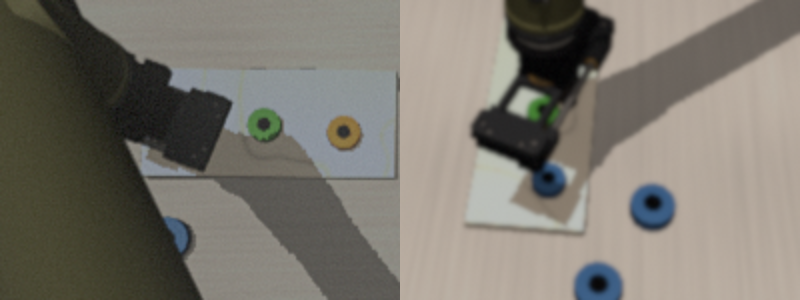

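Over the blue iris: the side view shows the gripper above (548,180 in the crop), and the shadow shows the fingers on either side of it, with green clear. Descending.

Call:
apply_moves:
  moves:
    - {"hand": 1,"x": 0,"y": 0,"z": 0.02,"spin": 0}
    - {"hand": 1,"x": 0,"y": 0,"z": 0.04,"spin": 0}
    - {"hand": 1,"x": 0,"y": 0,"z": 0.06,"spin": 0}
    - {"hand": 1,"x": 0,"y": 0,"z": 0.075,"spin": 0}
    - {"hand": 1,"x": 0,"y": 0,"z": 0.08,"spin": 0}
    - {"hand": 1,"x": 0,"y": 0,"z": 0.08,"spin": 0}
    - {"hand": 1,"x": 0,"y": 0,"z": 0.08,"spin": 0}

```text
time: 2.33
tool_pos: [0.4837, 0.3083, 0.0434]
eef_rot: [[0.368, 0.93, 0.001], [0.93, -0.368, 0.001], [0.001, 0.001, -1.0]]
force: [-0.1, 0.5, -0.1]
width: 0.0872
```

```bash
python3 - <<'E'
from h import *
for n in("top","side"):
    im=snapshot(n);cv2.imwrite(f"pics/{n}2.png",im[:,:,::-1])
s=get_state();print(s["time"],s["tool_pos"],s["force"])
a=cv2.imread("pics/top2.png")[140:230,100:220];b=cv2.imread("pics/side2.png")[240:330,180:300]
cv2.imwrite("pics/look2.png",np.hstack([cv2.resize(a,(400,300)),cv2.resize(b,(400,300))]))
E
```

```text
2.425 [0.48370678 0.30815519 0.04333747] [-0.46751093  0.4552139  -0.42231925]
```

View pics/look2.png

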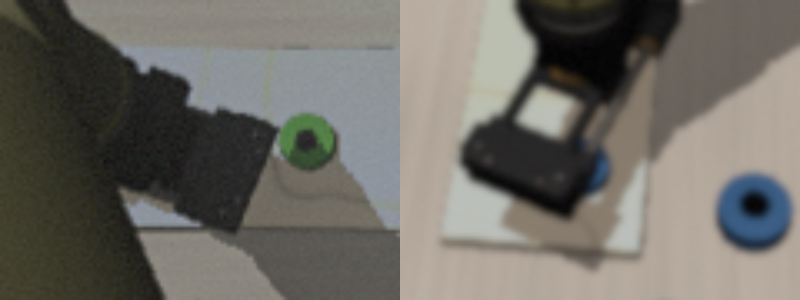

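```bash
python3 - <<'E'
from h import *
p=np.array([0.4835,0.3078,0.043]);j=np.array([.368,.93,0])
for s in(-1,1):
    for d,z in((.0585,0),(.0585,.04),(.095,.07)):
        X=p+s*d*j+[0,0,z];print(s,d,z,"side crop",((proj("side",X)-[180,240])*3.333+[400,0]).round(),"top crop",((proj("top",X)-[100,140])*3.333).round())
print(((proj("side",[.483,.307,.031])-[180,240])*3.333+[400,0]).round())
E
```

```text
-1 0.0585 0 side crop [614.  90.] top crop [240. 183.]
-1 0.0585 0.04 side crop [614.  57.] top crop [228. 174.]
-1 0.095 0.07 side crop [636.  -6.] top crop [268. 185.]
1 0.0585 0 side crop [541. 220.] top crop [ 93. 128.]
1 0.0585 0.04 side crop [539. 189.] top crop [ 74. 117.]
1 0.095 0.07 side crop [511. 210.] top crop [ 9. 89.]
[580. 161.]
```

The predicted near fingertip at (541,220) in the crop matches the picture, so the gripper is centred. I'll go down the last 24 mm, leaving the tips 4 mm above the slab, and close.

Call:
apply_moves:
  moves:
    - {"hand": 1,"x": 0,"y": 0,"z": 0.012,"spin": 0}
    - {"hand": 1,"x": 0,"y": 0,"z": 0.02,"spin": 0}
    - {"hand": 1,"x": 0,"y": 0,"z": 0.024,"spin": 0}
    - {"hand": 1,"x": 0,"y": 0,"z": 0.024,"spin": 0}
    - {"hand": 1,"x": 0,"y": 0,"z": 0.024,"spin": 0}

```text
time: 3.05
tool_pos: [0.4834, 0.3079, 0.0187]
eef_rot: [[0.368, 0.93, 0.0], [0.93, -0.368, 0.0], [0.0, 0.0, -1.0]]
force: [-0.1, -0.0, -0.2]
width: 0.087
```

Call:
apply_moves:
  moves:
    - {"hand": 0.3,"x": 0,"y": 0,"z": 0,"spin": 0}
    - {"hand": 0.1,"x": 0,"y": 0,"z": 0,"spin": 0}
    - {"hand": -0.2,"x": 0,"y": 0,"z": 0,"spin": 0}
    - {"hand": -0.5,"x": 0,"y": 0,"z": 0,"spin": 0}
    - {"hand": -1,"x": 0,"y": 0,"z": 0,"spin": 0}
    - {"hand": -1,"x": 0,"y": 0,"z": 0,"spin": 0}
    - {"hand": -1,"x": 0,"y": 0,"z": 0,"spin": 0}
    - {"hand": -1,"x": 0,"y": 0,"z": 0,"spin": 0}

```text
time: 4.05
tool_pos: [0.4832, 0.3078, 0.0186]
eef_rot: [[0.368, 0.93, 0.0], [0.93, -0.368, 0.0], [0.0, 0.0, -1.0]]
force: [0.1, 0.4, 0.8]
width: 0.0413
```

Width 41.3 mm against 42 mm, so the iris is held. Lifting straight up.

Call:
apply_moves:
  moves:
    - {"hand": -1,"x": 0,"y": 0,"z": -0.01,"spin": 0}
    - {"hand": -1,"x": 0,"y": 0,"z": -0.03,"spin": 0}
    - {"hand": -1,"x": 0,"y": 0,"z": -0.06,"spin": 0}
    - {"hand": -1,"x": 0,"y": 0,"z": -0.09,"spin": 0}
    - {"hand": -1,"x": 0,"y": 0,"z": -0.12,"spin": 0}
    - {"hand": -1,"x": 0,"y": 0,"z": -0.14,"spin": 0}
    - {"hand": -1,"x": 0,"y": 0,"z": -0.14,"spin": 0}
    - {"hand": -1,"x": 0,"y": 0,"z": -0.14,"spin": 0}

```text
time: 5.05
tool_pos: [0.4827, 0.3075, 0.1579]
eef_rot: [[0.368, 0.93, -0.001], [0.93, -0.368, -0.001], [-0.001, -0.001, -1.0]]
force: [-0.3, -0.7, -0.6]
width: 0.0413
```

```bash
python3 - <<'E'
from h import *
for n in("top","side"):
    im=snapshot(n);cv2.imwrite(f"pics/{n}3.png",im[:,:,::-1])
s=get_state();print(s["time"],s["tool_pos"],s["force"],s["width"])
a=cv2.imread("pics/top3.png")[120:240,80:240];b=cv2.imread("pics/side3.png")[200:320,160:320]
cv2.imwrite("pics/look3.png",np.hstack([cv2.resize(a,(400,300)),cv2.resize(b,(400,300))]))
R=s["eef_rot"];d=R.T@(np.array([.593,-.1375,0.160])-s["tool_pos"]);print(d.round(4))
E
```

```text
5.15 [0.48247435 0.30739604 0.15729406] [ 0.46039796 -0.25486445 -0.46726272] 0.04139428238408097
[-0.373   0.2664 -0.0023]
```

View pics/look3.png

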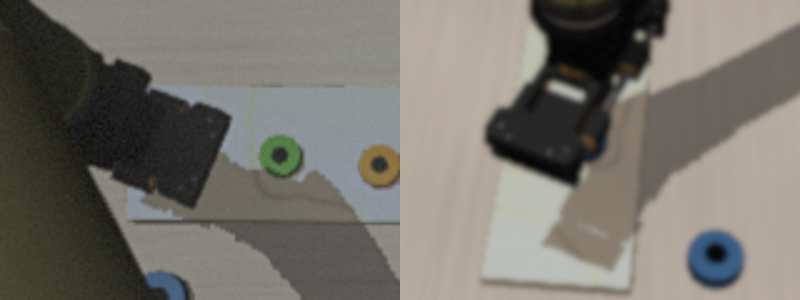

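The blue iris is held (visible under the pads at (590,145) in the crop), the slab spot is empty, and green and amber are undisturbed. Carrying it to above the crown.

Call:
apply_moves:
  moves:
    - {"hand": -1,"x": -0.02,"y": 0.014,"z": 0,"spin": 0}
    - {"hand": -1,"x": -0.06,"y": 0.043,"z": 0,"spin": 0}
    - {"hand": -1,"x": -0.104,"y": 0.074,"z": 0,"spin": 0}
    - {"hand": -1,"x": -0.149,"y": 0.106,"z": 0,"spin": 0}
    - {"hand": -1,"x": -0.194,"y": 0.138,"z": 0,"spin": 0}
    - {"hand": -1,"x": -0.239,"y": 0.17,"z": 0,"spin": 0}
    - {"hand": -1,"x": -0.284,"y": 0.203,"z": 0,"spin": 0}
    - {"hand": -1,"x": -0.324,"y": 0.231,"z": 0,"spin": 0}
    - {"hand": -1,"x": -0.355,"y": 0.253,"z": 0,"spin": 0}
    - {"hand": -1,"x": -0.373,"y": 0.266,"z": 0,"spin": 0}

```text
time: 6.4
tool_pos: [0.5926, -0.1397, 0.1574]
eef_rot: [[0.371, 0.929, -0.002], [0.929, -0.371, -0.001], [-0.002, -0.001, -1.0]]
force: [-0.2, -0.4, -0.1]
width: 0.0412
```

Call:
apply_moves:
  moves:
    - {"hand": -1,"x": 0,"y": 0,"z": 0,"spin": 0}
    - {"hand": -1,"x": 0,"y": 0,"z": 0,"spin": 0}
    - {"hand": -1,"x": 0,"y": 0,"z": 0.02,"spin": 0}
    - {"hand": -1,"x": 0,"y": 0,"z": 0.04,"spin": 0}
    - {"hand": -1,"x": 0,"y": 0,"z": 0.055,"spin": 0}
    - {"hand": -1,"x": 0,"y": 0,"z": 0.06,"spin": 0}
    - {"hand": -1,"x": 0,"y": 0,"z": 0.06,"spin": 0}
    - {"hand": -1,"x": 0,"y": 0,"z": 0.06,"spin": 0}

```text
time: 7.4
tool_pos: [0.5939, -0.1371, 0.0992]
eef_rot: [[0.368, 0.93, 0.001], [0.93, -0.368, -0.0], [0.0, 0.001, -1.0]]
force: [0.3, -0.0, 0.1]
width: 0.041
```

```bash
python3 - <<'E'
from h import *
for n in("top","side"):
    im=snapshot(n);cv2.imwrite(f"pics/{n}4.png",im[:,:,::-1])
s=get_state();print(s["time"],s["tool_pos"],s["force"],s["width"])
a=cv2.imread("pics/top4.png")[90:210,260:420];b=cv2.imread("pics/side4.png")[100:220,140:300]
cv2.imwrite("pics/look4.png",np.hstack([cv2.resize(a,(400,300)),cv2.resize(b,(400,300))]))
E
```

```text
7.5 [ 0.59383663 -0.13706187  0.09933371] [-0.01131597  0.34776677 -0.48767736] 0.04050831363932326
```

View pics/look4.png

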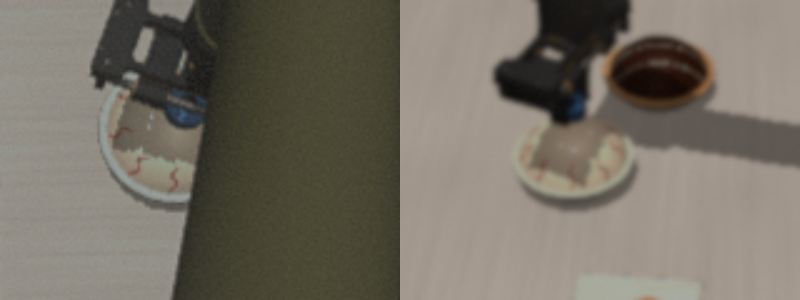

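Iris above the crown at the right spot, with the blue puck visible between the pads in both views. Contact is expected at TCP z of about 0.0735. I'll lower slowly while watching the force.

Call:
apply_moves:
  moves:
    - {"hand": -1,"x": 0,"y": 0,"z": 0.01,"spin": 0}
    - {"hand": -1,"x": 0,"y": 0,"z": 0.018,"spin": 0}
    - {"hand": -1,"x": 0,"y": 0,"z": 0.022,"spin": 0}
    - {"hand": -1,"x": 0,"y": 0,"z": 0.023,"spin": 0}
    - {"hand": -1,"x": 0,"y": 0,"z": 0.023,"spin": 0}
    - {"hand": -1,"x": 0,"y": 0,"z": 0.023,"spin": 0}

```text
time: 8.25
tool_pos: [0.5935, -0.1369, 0.0758]
eef_rot: [[0.368, 0.93, 0.001], [0.93, -0.368, -0.0], [0.0, 0.001, -1.0]]
force: [-0.3, 0.2, 0.1]
width: 0.0411
```

Call:
apply_moves:
  moves:
    - {"hand": -1,"x": 0,"y": 0,"z": 0.001,"spin": 0}
    - {"hand": -1,"x": 0,"y": 0,"z": 0.001,"spin": 0}
    - {"hand": -1,"x": 0,"y": 0,"z": 0.001,"spin": 0}

```text
time: 8.62
tool_pos: [0.5933, -0.1369, 0.0746]
eef_rot: [[0.368, 0.93, 0.0], [0.93, -0.368, 0.0], [0.0, 0.0, -1.0]]
force: [0.1, -0.5, -1.0]
width: 0.0411
```

Call:
apply_moves:
  moves:
    - {"hand": -1,"x": 0,"y": 0,"z": 0.001,"spin": 0}
    - {"hand": -1,"x": 0,"y": 0,"z": 0.001,"spin": 0}
    - {"hand": -1,"x": 0,"y": 0,"z": 0.001,"spin": 0}

```text
time: 9.0
tool_pos: [0.5934, -0.1369, 0.0736]
eef_rot: [[0.368, 0.93, 0.0], [0.93, -0.368, 0.0], [0.0, 0.0, -1.0]]
force: [-0.4, -0.5, -0.8]
width: 0.0407
```

Call:
apply_moves:
  moves:
    - {"hand": -1,"x": 0,"y": 0,"z": 0.0005,"spin": 0}
    - {"hand": -1,"x": 0,"y": 0,"z": 0.0005,"spin": 0}
    - {"hand": -1,"x": 0,"y": 0,"z": 0.0005,"spin": 0}

```text
time: 9.38
tool_pos: [0.5934, -0.1369, 0.0735]
eef_rot: [[0.368, 0.93, 0.0], [0.93, -0.368, 0.0], [0.0, 0.0, -1.0]]
force: [-1.5, 0.2, 5.2]
width: 0.0412
```

Call:
apply_moves:
  moves:
    - {"hand": -1,"x": 0,"y": 0,"z": 0.0005,"spin": 0}
    - {"hand": -1,"x": 0,"y": 0,"z": 0.0005,"spin": 0}
    - {"hand": -1,"x": 0,"y": 0,"z": 0.0005,"spin": 0}

```text
time: 9.75
tool_pos: [0.5935, -0.1369, 0.0734]
eef_rot: [[0.368, 0.93, 0.0], [0.93, -0.368, 0.0], [0.0, 0.0, -1.0]]
force: [-1.4, 1.4, 7.0]
width: 0.0408
```

Contact force appears at z 0.0735, as predicted. I'll ease the preload a little and open slowly.

Call:
apply_moves:
  moves:
    - {"hand": -1,"x": 0,"y": 0,"z": -0.0005,"spin": 0}
    - {"hand": -1,"x": 0,"y": 0,"z": -0.0005,"spin": 0}
    - {"hand": -0.05,"x": 0,"y": 0,"z": -0.0005,"spin": 0}
    - {"hand": -0.02,"x": 0,"y": 0,"z": -0.0005,"spin": 0}
    - {"hand": 0.02,"x": 0,"y": 0,"z": -0.0005,"spin": 0}
    - {"hand": 0.08,"x": 0,"y": 0,"z": -0.0005,"spin": 0}
    - {"hand": 0.15,"x": 0,"y": 0,"z": -0.0005,"spin": 0}
    - {"hand": 0.25,"x": 0,"y": 0,"z": -0.0005,"spin": 0}
    - {"hand": 0.4,"x": 0,"y": 0,"z": -0.0005,"spin": 0}
    - {"hand": 0.4,"x": 0,"y": 0,"z": -0.0005,"spin": 0}

```text
time: 11.0
tool_pos: [0.5933, -0.1369, 0.0731]
eef_rot: [[0.368, 0.93, 0.0], [0.93, -0.368, 0.0], [0.0, 0.0, -1.0]]
force: [-0.2, 0.2, 0.6]
width: 0.0599
```

```bash
python3 - <<'E'
from h import *
for n in("top","side"):
    im=snapshot(n);cv2.imwrite(f"pics/{n}5.png",im[:,:,::-1])
s=get_state();print(s["time"],s["tool_pos"],s["force"],s["width"])
a=cv2.imread("pics/top5.png")[110:185,280:380];b=cv2.imread("pics/side5.png")[120:195,160:260]
cv2.imwrite("pics/look5.png",np.hstack([cv2.resize(a,(400,300)),cv2.resize(b,(400,300))]))
E
```

```text
11.1 [ 0.59332787 -0.13685474  0.07309282] [-0.306278    0.82978916 -0.52586967] 0.060542958812817814
```

View pics/look5.png

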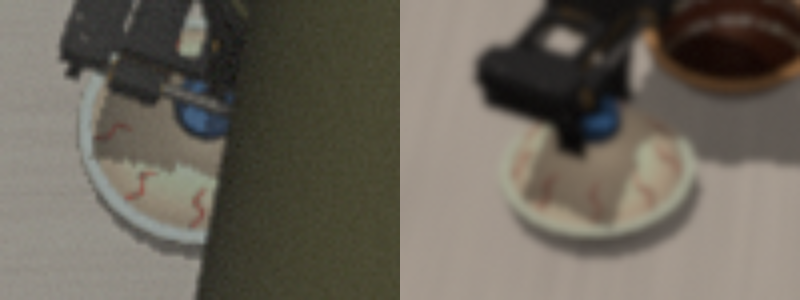

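Released: the puck sits on the crown, the fingers are clear on both sides and the force is about 0. I'll open more, then rise straight up and back away so the cameras can see.

Call:
apply_moves:
  moves:
    - {"hand": 0.6,"x": 0,"y": 0,"z": 0,"spin": 0}
    - {"hand": 0.8,"x": 0,"y": 0,"z": 0,"spin": 0}
    - {"hand": 0.8,"x": 0,"y": 0,"z": -0.005,"spin": 0}
    - {"hand": 0.8,"x": 0,"y": 0,"z": -0.015,"spin": 0}
    - {"hand": 0.8,"x": 0,"y": 0,"z": -0.03,"spin": 0}
    - {"hand": 0.8,"x": 0,"y": 0,"z": -0.055,"spin": 0}
    - {"hand": 0.8,"x": 0,"y": 0,"z": -0.085,"spin": 0}
    - {"hand": 0.8,"x": 0,"y": 0,"z": -0.12,"spin": 0}
    - {"hand": 0.8,"x": 0,"y": 0,"z": -0.15,"spin": 0}
    - {"hand": 0.8,"x": 0,"y": 0,"z": -0.15,"spin": 0}

```text
time: 12.35
tool_pos: [0.5951, -0.1376, 0.2272]
eef_rot: [[0.368, 0.93, 0.007], [0.93, -0.368, -0.001], [0.002, 0.007, -1.0]]
force: [-0.3, 0.4, 0.4]
width: 0.0786
```

Call:
apply_moves:
  moves:
    - {"hand": 0.8,"x": 0.03,"y": -0.02,"z": 0,"spin": 0}
    - {"hand": 0.8,"x": 0.06,"y": -0.04,"z": 0,"spin": 0}
    - {"hand": 0.8,"x": 0.1,"y": -0.07,"z": 0,"spin": 0}
    - {"hand": 0.8,"x": 0.14,"y": -0.1,"z": 0,"spin": 0}
    - {"hand": 0.8,"x": 0.18,"y": -0.13,"z": 0,"spin": 0}
    - {"hand": 0.8,"x": 0.22,"y": -0.15,"z": 0,"spin": 0}
    - {"hand": 0.8,"x": 0.25,"y": -0.17,"z": 0,"spin": 0}
    - {"hand": 0.8,"x": 0.27,"y": -0.18,"z": 0,"spin": 0}
    - {"hand": 0.8,"x": 0.27,"y": -0.18,"z": 0,"spin": 0}

```text
time: 13.48
tool_pos: [0.5243, 0.1823, 0.2224]
eef_rot: [[0.364, 0.931, -0.001], [0.931, -0.364, -0.0], [-0.001, -0.001, -1.0]]
force: [-1.0, -0.3, -0.8]
width: 0.0779
```

```bash
cat > chk.py <<'E'
from h import *
import sys
k=sys.argv[1];pt={}
ims={}
for n in("top","side"):
    im=snapshot(n);ims[n]=im;cv2.imwrite(f"pics/{n}{k}.png",im[:,:,::-1])
s=get_state();print(s["time"],s["tool_pos"],s["force"])
R={"blue":((98,80,40),(125,255,255)),"green":((45,100,40),(75,255,255)),"amber":((8,120,70),(22,255,255))}
for n in ims:
  for c,(lo,hi) in R.items():
    for cir,e,a in blobs(ims[n],lo,hi):
      w=onplane(n,e[0],.086).round(4); print(n,c,np.round(e[0],1),np.round(e[1],1),round(e[2]),"z.086",w[:2],"z.025",onplane(n,e[0],.025).round(4)[:2])
a=ims["top"][110:185,280:380];b=ims["side"][120:195,160:260]
cv2.imwrite(f"pics/look{k}.png",np.hstack([cv2.resize(a,(400,300)),cv2.resize(b,(400,300))])[:,:,::-1])
E
python3 chk.py 6
```

```text
13.575 [0.52526604 0.17904539 0.222721  ] [ 0.34806773 -0.03175071  0.4074867 ]
top blue [101.7 215.3] [19.4 21. ] 68 z.086 [0.4107 0.4038] z.025 [0.4176 0.4286]
top blue [332.2 135.3] [15.1 16. ] 103 z.086 [ 0.5914 -0.1351] z.025 [ 0.6112 -0.1485]
top amber [231.5 185.7] [15.1 15.2] 31 z.086 [0.4738 0.106 ] z.025 [0.4852 0.1097]
side blue [258.6 343.5] [21.8 23.4] 178 z.086 [0.4198 0.4677] z.025 [0.4195 0.4388]
side blue [285.8 302.9] [20.3 20.6] 154 z.086 [0.3642 0.372 ] z.025 [0.3599 0.3362]
side green [231.2 255.7] [13.1 14.2] 87 z.086 [0.4925 0.253 ] z.025 [0.4974 0.2087]
side amber [238.6 225.8] [13.4 13.9] 100 z.086 [0.4814 0.1604] z.025 [0.4855 0.1095]
side amber [254.8 130.5] [15.5 19.8] 35 z.086 [ 0.4578 -0.2273] z.025 [ 0.4602 -0.3059]
```

View pics/look6.png

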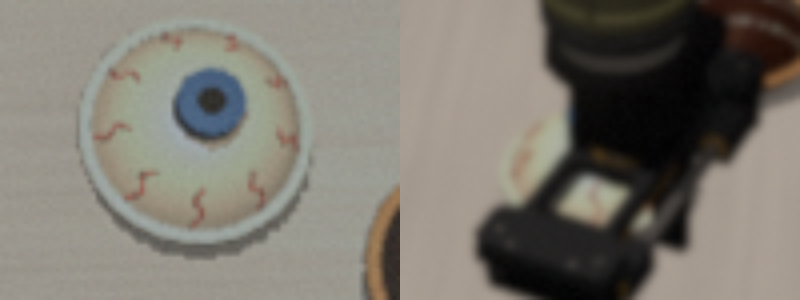

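View pics/top6.png

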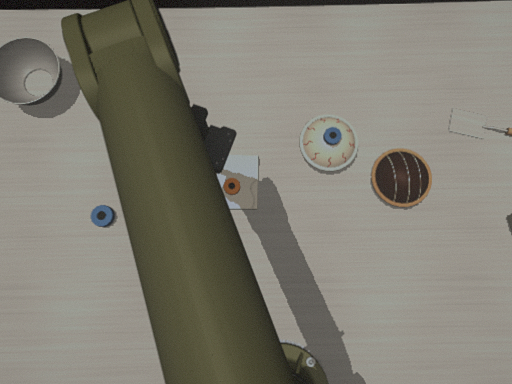

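In the top view the iris rests on the shell at (332,135), which is (0.591, -0.135) at z 0.086: 3 mm from the crown, pupil up. The gripper blocks the side view, so I'll back off further and check again.

Call:
apply_moves:
  moves:
    - {"hand": 0.8,"x": 0.03,"y": -0.03,"z": 0,"spin": 0}
    - {"hand": 0.8,"x": 0.06,"y": -0.07,"z": 0,"spin": 0}
    - {"hand": 0.8,"x": 0.09,"y": -0.11,"z": 0,"spin": 0}
    - {"hand": 0.8,"x": 0.12,"y": -0.15,"z": 0,"spin": 0}
    - {"hand": 0.8,"x": 0.15,"y": -0.19,"z": 0,"spin": 0}
    - {"hand": 0.8,"x": 0.18,"y": -0.23,"z": 0,"spin": 0}
    - {"hand": 0.8,"x": 0.21,"y": -0.26,"z": 0,"spin": 0}
    - {"hand": 0.8,"x": 0.23,"y": -0.28,"z": 0,"spin": 0}
    - {"hand": 0.8,"x": 0.23,"y": -0.28,"z": 0,"spin": 0}
    - {"hand": 0.8,"x": 0.23,"y": -0.28,"z": 0,"spin": 0}

```text
time: 14.82
tool_pos: [0.3515, 0.4953, 0.2229]
eef_rot: [[0.371, 0.929, 0.001], [0.929, -0.371, -0.001], [-0.001, 0.001, -1.0]]
force: [0.4, 0.0, -0.2]
width: 0.0784
```

```bash
python3 chk.py 7
```

```text
14.925 [0.35140144 0.49542061 0.22317229] [-0.62101246 -1.12460879 -0.77793953]
top blue [143.  239.1] [20.1 21.1] 46 z.086 [0.3547 0.3077] z.025 [0.3577 0.3256]
top blue [101.6 215.4] [19.4 21.1] 71 z.086 [0.4105 0.4038] z.025 [0.4174 0.4286]
top blue [332.2 135.2] [15.2 15.8] 90 z.086 [ 0.5916 -0.1352] z.025 [ 0.6114 -0.1487]
top green [191.7 181.8] [14.2 14.9] 89 z.086 [0.485  0.1988] z.025 [0.4972 0.2091]
top amber [231.6 185.8] [14.5 15. ] 118 z.086 [0.4737 0.1057] z.025 [0.4851 0.1093]
side blue [258.  344.4] [19.9 23.2] 150 z.086 [0.421  0.4697] z.025 [0.4208 0.4409]
side blue [289.6 307.6] [ 8.3 15.2] 46 z.086 [0.356  0.3828] z.025 [0.3511 0.3478]
side blue [279.3 299.3] [ 5.5 15.9] 24 z.086 [0.3783 0.3639] z.025 [0.375  0.3275]
side blue [207.8 149.3] [ 9.4 10.8] 85 z.086 [ 0.5926 -0.1286] z.025 [ 0.6046 -0.2002]
side green [231.3 255.8] [12.9 13.7] 89 z.086 [0.4923 0.2535] z.025 [0.4972 0.2092]
side amber [238.5 226. ] [12.5 13.6] 90 z.086 [0.4817 0.1609] z.025 [0.4858 0.11  ]
side amber [243.1 128.3] [25.6 39.6] 91 z.086 [ 0.4947 -0.2357] z.025 [ 0.4997 -0.315 ]
side amber [189.2  39.5] [ 1.7 58.4] 92 z.086 [ 0.7462 -0.7996] z.025 [ 0.7693 -0.9193]
```

View pics/look7.png

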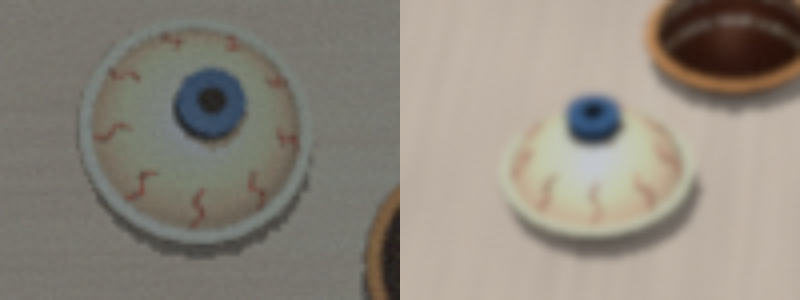

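The side view shows the iris level, pupil up and centred on the crown at (208,149). Its top-view position hasn't changed between looks. Green and amber are at their original pixels, and the arm is clear. Handing in.

```bash
python3 -c "
from cell import *
print(close_job())"
```

```text
the job is handed in; nothing more can be done
None
```

I gripped the small blue iris from the slab, lowered it until it touched the white crown (about 5–7 N at the expected height), opened the jaws slowly and backed away. I handed the job in at about 15 s.

- **Position:** in the last pictures the iris is pupil up and looks level, about 3 mm from the crown in the top view. It had not moved between two looks 1.3 s apart.
- **Side view:** it agreed in x, but read about 9 mm towards that camera in y (-0.129 against -0.1375). I put this down to the puck's side wall being included in the blob and did not check it further.
- **Tilt:** I judged this by eye and did not measure it.
- **Other irises:** green and amber stayed within about 1 mm of their starts, and the arm was clear of everything.
- **Measurements I dropped:** the bluish tint on the shell triangulated to z 0.041, so it was shading. I located the crown from the board rim instead. My first masks for the shell also failed or caught outliers and were redone.

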